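# Set ware and kiln furniture on a kiln shelf

## Robot

A 6-joint arm with a two-finger parallel gripper is mounted at the origin on the work surface. World frame = base frame: x ahead of the robot, y to its left, z up, the work surface at z = 0. Lengths are in m, angles in rad, forces in N, time in s.
With the tool pointing down it reaches from about 0.425 to 1.125 m from the base axis. Payload 14.9 kg.
Tool frame: the origin (TCP) lies between the finger pads; the fingertips stand 22 mm ahead of it and the grasp point (between the pads) lies 3 mm ahead of it; y points along the fingers, x is the direction in which the jaws open and shut, and the axes are right-handed (so a half turn about y gives the same grasp; the last joint's range is limited). The gripper opens to 91 mm and grips with 3 to 60 N. Pads are 32 mm wide; open, the fingers measure 118 mm over their backs; the gripper's body (76 mm by 178 mm) begins 60 mm behind the grasp point.
Start: joints at [-1.151, 0.379, 1.734, -0, 1.028, -0.033], TCP at [0.306, -0.629, 0.236] pointing down, gripper open.
Joint ranges: [-2.77, 2.77], [-0.74, 2.19], [0, 2.66], [-1.06, 4.2], [0.31, 2.87], [-3.08, 3.08]. Speed limits (rad/s): [1.89, 1.89, 2.39, 3.14, 3.14, 3.14].

## Interface

Orientations are given as a unit quaternion [x, y, z, w].
In Python, from workcell import * gives the robot as it stands.
- The arm moves only by the tool carry_out, never from a script. Its argument "plan" is a list of rows, each an object with "fingers": the closure in counts, from 0 (fully open) to 255 (shut); "linear": the shift along the tool's x, y, z in m, a list of three; "twist": the turn about the tool's y in degrees. A call has 1 to 20 rows; each row shifts and turns the commanded pose from where the row before left it, along the tool's axes as they then stand; what a row does not reach is not made up. A row lasts 1/8 s, in which the tool goes at most 62.5 mm and 10.7 degrees, less where a joint would pass 70% of its speed; a pose out of reach is approached as far as the arm can. A call with a gripper value outside its range is refused whole. The fingers move at their own pace and stop on an object; the grip force is fixed at half the most. Time passes only in rows, so rows that do not move let the fingers close. It gives the time, the measured TCP pose, the force and the opening at its end, in the units of the state.
- observe(): the state, without advancing time (a new reading comes with each control period).
- grab_frame(name): name is "scene" or "top" or "wrist"; returns (picture, depth): 480x640x3 uint8, red, green, blue; 480x640 float32, m along the optical axis (not along the pixel's ray), 0 where there is no reading.
- camera_info(name): a dict with "K" (3x3 intrinsics, pixels), "R" (3x3) and "t" (3): a world point X has camera coordinates R X + t; the wrist camera has in their place "T_tool_cam" (4x4, takes a point from camera to tool coordinates, whose origin is the TCP and whose axes are the tool frame's). Camera axes: x right, y down, z forward; pixel columns grow to the right and rows downward; lengths in m; the calibration is good to about 2 mm. A picture is of the moment at which its call begins: read the wrist's pose just before it. camera_info takes no time and is no camera call.
- close_job(): hands the job in, once; it reports no verdict.
The state is a dict: "clock": time; "joint_positions": joint angles; "qd": joint speeds; "effort": joint torques, N m; "ee_pos": TCP position; "ee_rot": TCP orientation; "ft_force": force on the tool from outside, world axes, zero at the start; "moment": the same for the moment, N m; "finger_gap": opening from 0.0 (shut) to 1.0 (fully open).
Only numpy, scipy, OpenCV 4.12 (cv2) and the standard library are available. Lean on these libraries where they do the work, as an engineer would, in place of code of your own. Each camera call takes 0.05 s, during which the arm holds its last target. There are 200 camera calls.

## Task

Load the kiln shelf for firing; its front is the long edge facing the robot. First set the three-pin setter down midway between the two posts and then stand the little pot, centred, on its pins; stand the bud vase straight behind the square post and the cone pack straight in front of the round post, each with a gap of about 3 cm to its post and the row of cones parallel to the shelf's front edge (the vase and the cone pack may go on at any time). Everything stands upright and is set down, not dropped; leave the rolling pin, the heart cutter and the rubber ring where they are.

Things in the scene. Friction and masses are not known exactly. Their poses are not given: they have to be found in the camera images.
- kiln_shelf: Cream rectangular kiln shelf lying fixed on the table: 250 mm in x (depth), 300 mm in y (width), 15 mm thick. Origin at the centre of its underside; +x points to its back edge (away from the robot), +y to its left edge seen from the robot, z up. It stands turned by up to about 12 degrees. The top is 15 mm above the origin.
- square_post: Buff square kiln post, 38 x 38 mm, 60 mm tall, cemented upright on the shelf halfway between its front and back edges, 95 mm left or right of its centre (this varies). Origin at the centre of its underside, i.e. on the shelf's top; axes parallel to the shelf's: +x back, +y left. Does not move.
- round_post: Buff round kiln post, a tube of 40 mm outside and 18 mm inside diameter, 60 mm tall, cemented upright on the shelf 190 mm from the square post, on the other side of the shelf's centre. Origin at the centre of its underside, on the shelf's top; axes parallel to the shelf's: +x back, +y left. Does not move.
- setter: Loose cream setter, a flat disc of 58 mm diameter and 13 mm thick with three upright pins (8 mm diameter, 7 mm tall, 23 mm from the centre) on top; 20 mm tall in all, about 70 g. Origin at the centre of its underside, z up. Lies flat, pins up, on a 6 mm thick brown board; grip the disc across its rim in any direction.
- pot: Loose unglazed clay pot, an open straight-sided round cup of 60 mm outside diameter, 45 mm tall, wall 5 mm, flat base; about 130 g. Origin at the centre of its underside, z up. Stands upright on the 6 mm brown board; grip it across the outside. On the setter its base is 20 mm above the setter's underside.
- vase: Loose unglazed clay bud vase, 90 mm tall: foot 42 mm, belly 52 mm in diameter (15 to 32 mm up), straight neck of 24 mm diameter from 48 mm up to the top; about 170 g. Origin at the centre of its underside, z up. Stands upright on the 6 mm brown board; grip it at the neck.
- cone_pack: Loose cone pack: a clay bar 18 mm (x) by 56 mm (y) by 16 mm tall with a row of three small upright cream cones along its y axis (17 mm apart, 13 mm wide at their foot, 30 mm tall), 46 mm tall in all, about 60 g. Origin at the centre of its underside, z up. Stands upright on the 6 mm brown board; grip the bar across its ends (56 mm) or its sides (18 mm). Either way round is the same.
- rolling_pin: Bystander: wooden rolling pin lying along its y axis on the table beyond the kiln shelf, barrel 56 mm diameter and 220 mm long, 370 mm with its handles. Origin under its middle at table height.
- heart_cutter: Bystander: steel heart-shaped cutter, about 67 mm wide and 61 mm long, 22 mm tall, on the table beyond the brown board. Origin at table height near its centre.
- wheel_ring: Bystander: flat dark rubber ring, 100 mm outside and 82 mm inside diameter, 8 mm thick, on the table beyond the brown board. Origin at its centre on the table.

How it is judged:
By the outcome, as a careful person would: the job done as asked, in the order asked, and still so for the second after the job is handed in, with the robot touching nothing.
It also fails if it takes over 128 s, if anything falls off the work surface, if the arm or the gripper's body presses on something with over 40 N, if the wrist force passes 120 N, or if a joint passes its speed limit or range.

## Working session

There is one attempt and no reset: what is moved stays moved. The work goes in short steps, Python scripts to look and compute and a tool call to move; the robot and the scene stay as the last step left them, time stands still between calls to the robot, and variables do not carry over. Pictures are saved under pics/ and viewed, about 12 in all and at most 16, crops included, and the job is handed in when it is done.

Besides the shell and the picture viewer there is one more tool, called after "Call:" by a JSON object that holds its "name" and its "arguments", one argument or row to a line. carry_out: Moves the arm, as the interface text tells. Its arguments: {"type":"object","properties":{"plan":{"type":"array","items":{"type":"object","properties":{"fingers":{"type":"number"},"linear":{"type":"array","items":{"type":"number"}},"twist":{"type":"number"}}}}},"required":["plan"]}

```bash
mkdir -p pics; ls
python3 - <<'E'
from workcell import *
import cv2,numpy as np
s=observe();print(s)
for n in("top","scene"):
    p,d=grab_frame(n);cv2.imwrite(f"pics/{n}0.png",p[:,:,::-1]);np.savez(f"{n}0.npz",p=p,d=d);print(n,camera_info(n))
print(camera_info("wrist"))
E
```

```text
pics
{'clock': 0.0, 'joint_positions': array([-1.15132013e+00,  3.79420922e-01,  1.73477689e+00,  2.51177483e-06,
        1.02850425e+00, -3.33531260e-02]), 'qd': array([ 0.00167916, -0.0005483 ,  0.00232881, -0.0014859 ,  0.00141155,
       -0.00123451]), 'effort': array([-3.54293792e-03, -7.63743424e+01, -4.34370482e+01,  6.48578955e-02,
        4.24961618e-02, -1.02298038e-04]), 'ee_pos': array([ 0.30606767, -0.6291261 ,  0.23528153]), 'ee_rot': array([-0.59926137,  0.37532151, -0.37467153,  0.59970061]), 'ft_force': array([-0.52255942, -0.22644512,  0.17750058]), 'moment': array([-0.04467835, -0.02708105,  0.03943405]), 'finger_gap': 1.002361690581537}
top {'K': array([[623.48860231,   0.        , 328.9621437 ],
       [  0.        , 623.48860231, 250.81348345],
       [  0.        ,   0.        ,   1.        ]]), 'R': array([[ 0.00979898, -0.99993838,  0.00521615],
       [-0.98536136, -0.01054372, -0.17015234],
       [ 0.17019685, -0.00347248, -0.98540396]]), 't': array([0.04464128, 0.60274102, 0.94548082])}
scene {'K': array([[521.43301517,   0.        , 321.77047786],
       [  0.        , 521.43301517, 238.30749328],
       [  0.        ,   0.        ,   1.        ]]), 'R': array([[ 0.50499771,  0.86303426, -0.01221403],
       [ 0.44531487, -0.27264245, -0.85285448],
       [-0.7393727 ,  0.42525047, -0.5220058 ]]), 't': array([-0.35600158, -0.22357239,  1.42495845])}
{'K': array([[342.5804964 ,   0.        , 322.17538076],
       [  0.        , 342.5804964 , 234.04105272],
       [  0.        ,   0.        ,   1.        ]]), 'T_tool_cam': array([[ 9.99999689e-01, -1.69885046e-04,  7.69625524e-04,
         3.51192380e-04],
       [-7.86297696e-04, -2.81994620e-01,  9.59415664e-01,
        -1.49317028e-01],
       [ 5.40398824e-05, -9.59415971e-01, -2.81994666e-01,
         8.02378391e-02],
       [ 0.00000000e+00,  0.00000000e+00,  0.00000000e+00,
         1.00000000e+00]])}
```

View pics/top0.png

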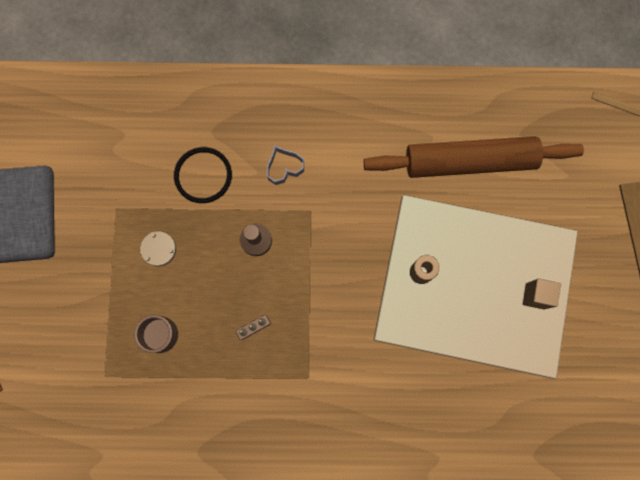

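View pics/scene0.png

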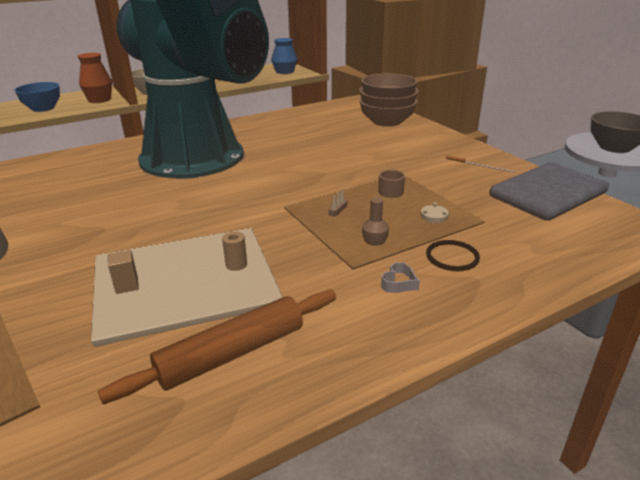

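```bash
cat > h.py <<'E'
import cv2,numpy as np
from workcell import *
def cloud(d,K,R,t):
    v,u=np.mgrid[:480,:640]
    c=np.stack([(u-K[0,2])/K[0,0]*d,(v-K[1,2])/K[1,1]*d,d],-1)
    return (c-t)@R          # world
def ray(px,z,K,R,t):
    px=np.atleast_2d(px).astype(float)
    r=np.c_[(px-K[[0,1],[2,2]])/K[0,0],np.ones(len(px))]@R
    o=-R.T@t
    return (o+r*((z-o[2])/r[:,2])[:,None])[:,:2]
def blobs(m,W,amin=20):
    n,l,s,c=cv2.connectedComponentsWithStats(m.astype(np.uint8))
    for i in range(1,n):
        if s[i,4]>=amin: yield l==i,c[i],s[i]
E
python3 - <<'E'
from h import *
f=np.load("top0.npz");p,d=f['p'],f['d'];I=camera_info("top");I=(I['K'],I['R'],I['t'])
W=cloud(d,*I);Z=W[...,2]
ok=d>0
print("table",np.median(Z[430:470,100:500]),np.std(Z[430:470,100:500]),"board",np.median(Z[250:300,190:230]),"shelf",np.median(Z[250:330,460:510]))
# shelf
hsv=cv2.cvtColor(p,cv2.COLOR_RGB2HSV)
print(hsv[300,480],hsv[300,200],hsv[248,150],hsv[450,400])
m=(hsv[...,1]<75)&(hsv[...,2]>150);m[:, :340]=0;m[:150]=0
c=max(cv2.findContours(m.astype(np.uint8),0,2)[0],key=cv2.contourArea);h=cv2.convexHull(c)
q=ray(h[:,0],.015,*I);r=cv2.minAreaRect((q*1000).astype(np.float32));print("shelf rect",r,cv2.boxPoints(r))
for b,c,s in blobs(ok&(Z>.011)&(np.arange(640)>60)&(np.arange(640)<345)&(np.arange(480)[:,None]<400),W):
    z=Z[b];zt=np.percentile(z,95);tb=b&(Z>zt-.004);P=W[tb]
    (cx,cy),rr=cv2.minEnclosingCircle((P[:,:2]*1000).astype(np.float32))
    print(c.round(),s[4],"z95",zt.round(4),"circ",round(cx,1),round(cy,1),round(rr,1),"mean",P[:,:2].mean(0).round(4),cv2.minAreaRect((W[b][:,:2]*1000).astype(np.float32)))
for b,c,s in blobs(ok&(Z>.065)&(np.arange(640)>380)&(np.arange(480)[:,None]>215),W):
    P=W[b];print("post",c.round(),s[4],P[:,2].max(),P[:,:2].mean(0),cv2.minAreaRect((P[:,:2]*1000).astype(np.float32)))
E
```

```text
table -0.0006472879741855487 0.05891935483380185 board 0.00543224983020099 shelf 0.013949518708439836
[ 20  65 199] [ 16 149 127] [ 17  80 186] [ 15 140 149]
shelf rect ((555.9541015625, -193.66983032226562), (296.03564453125, 247.1248321533203), 78.62434387207031) [[ 405.6239   -314.40833 ]
 [ 647.894    -363.15143 ]
 [ 706.2843    -72.931335]
 [ 464.01422   -24.188232]]
[283. 164.] 292 z95 0.0238 circ 757.6 130.6 35.2 mean [0.7555 0.13  ] ((751.47119140625, 128.60324096679688), (61.54692077636719, 60.10527801513672), 69.15389251708984)
[255. 239.] 826 z95 0.0965 circ 623.6 171.8 12.0 mean [0.6233 0.1719] ((622.505615234375, 170.9806365966797), (49.0224723815918, 50.62636184692383), 25.610929489135742)
[157. 248.] 973 z95 0.024 circ 609.5 334.4 28.5 mean [0.6087 0.3346] ((609.9629516601562, 335.1075439453125), (56.9500846862793, 56.97706604003906), 80.58588409423828)
[155. 334.] 1234 z95 0.0519 circ 469.4 325.7 30.1 mean [0.4685 0.3263] ((468.65478515625, 324.93316650390625), (57.68444061279297, 59.19914627075195), 1.147291660308838)
[252. 327.] 405 z95 0.0455 circ 482.0 173.6 19.7 mean [0.4818 0.1734] ((482.1725158691406, 173.51174926757812), (17.991771697998047, 55.74921798706055), 29.482200622558594)
post [426. 267.] 424 0.08006612760786055 [ 0.57447509 -0.09982575] ((574.7849731445312, -100.25245666503906), (38.1639518737793, 38.860862731933594), 2.7056167125701904)
post [546. 292.] 640 0.07837970154771004 [ 0.5371223  -0.28516659] ((537.458984375, -286.4413146972656), (39.48139953613281, 38.20119857788086), 77.83533477783203)
```

```bash
cat >> h.py <<'E'
from scipy.spatial.transform import Rotation as Ro
def go(x,y,z,yaw=None):
    "tool-frame shift (mm) and twist (deg) from here to TCP world mm x,y,z with the jaw axis at yaw deg (mod 180), shift before twist"
    s=observe();R=Ro.from_quat(s['ee_rot']).as_matrix();d=np.array([x,y,z])-s['ee_pos']*1000
    a=np.degrees(np.arctan2(R[1,0],R[0,0]))
    print("clock %.2f"%s['clock'],"tcp",(s['ee_pos']*1000).round(1),"jaw yaw %.2f"%a,"gap %.3f"%s['finger_gap'],"F",s['ft_force'].round(1),"down",R[:,1].round(4),"q0,q5",s['joint_positions'][[0,5]].round(2))
    print(" shift",(R.T@d).round(1),"norm %.0f"%np.linalg.norm(d), "" if yaw is None else "twist %.2f"%(-((yaw-a+90)%180-90)))
E
python3 - <<'E'
from h import *
go(609.5,334.4,150,-11.4)
R=Ro.from_quat(observe()['ee_rot']).as_matrix();print(R.round(3))
E
```

```text
clock 0.10 tcp [ 306.1 -629.2  235.4] jaw yaw -64.06 gap 0.997 F [-0.4  0.6  0.4] down [-4.e-04  9.e-04 -1.e+00] q0,q5 [-1.15 -0.03]
 shift [-733.7   86.1  694.4] norm 1014 twist -52.66
[[ 0.437 -0.     0.899]
 [-0.899  0.001  0.437]
 [-0.001 -1.     0.   ]]
```

Call:
{"name": "carry_out", "arguments": {
  "plan": [
    {"fingers": 0, "linear": [-0.0408, 0.002, 0.0386], "twist": 0},
    {"fingers": 0, "linear": [-0.0408, 0.002, 0.0386], "twist": 0},
    {"fingers": 0, "linear": [-0.0408, 0.002, 0.0386], "twist": 0},
    {"fingers": 0, "linear": [-0.0408, 0.002, 0.0386], "twist": 0},
    {"fingers": 0, "linear": [-0.0408, 0.002, 0.0386], "twist": 0},
    {"fingers": 0, "linear": [-0.0408, 0.002, 0.0386], "twist": 0},
    {"fingers": 0, "linear": [-0.0408, 0.002, 0.0386], "twist": 0},
    {"fingers": 0, "linear": [-0.0408, 0.002, 0.0386], "twist": 0},
    {"fingers": 0, "linear": [-0.0408, 0.002, 0.0386], "twist": 0},
    {"fingers": 0, "linear": [-0.0408, 0.002, 0.0386], "twist": 0},
    {"fingers": 0, "linear": [-0.0408, 0.002, 0.0386], "twist": 0},
    {"fingers": 0, "linear": [-0.0408, 0.002, 0.0386], "twist": 0},
    {"fingers": 0, "linear": [-0.0408, 0.002, 0.0386], "twist": 0},
    {"fingers": 0, "linear": [-0.0408, 0.002, 0.0386], "twist": 0},
    {"fingers": 0, "linear": [-0.0408, 0.002, 0.0386], "twist": 0},
    {"fingers": 0, "linear": [-0.0408, 0.002, 0.0386], "twist": 0},
    {"fingers": 0, "linear": [-0.0408, 0.002, 0.0386], "twist": 0},
    {"fingers": 0, "linear": [-0.0408, 0.002, 0.0386], "twist": 0}
  ]
}}

```text
clock: 2.35
ee_pos: [0.6099, 0.3367, 0.1996]
ee_rot: [0.6, -0.375, 0.375, -0.599]
ft_force: [0.5, 0.1, 0.2]
finger_gap: 1.0
```

Call:
{"name": "carry_out", "arguments": {
  "plan": [
    {"fingers": 0, "linear": [0, 0, 0], "twist": -10.5},
    {"fingers": 0, "linear": [0, 0, 0], "twist": -10.5},
    {"fingers": 0, "linear": [0, 0, 0], "twist": -10.5},
    {"fingers": 0, "linear": [0, 0, 0], "twist": -10.5},
    {"fingers": 0, "linear": [0, 0, 0], "twist": -10.5},
    {"fingers": 0, "linear": [0, 0, 0], "twist": 0},
    {"fingers": 0, "linear": [0, 0, 0], "twist": 0}
  ]
}}

```text
clock: 3.22
ee_pos: [0.6096, 0.3348, 0.1998]
ee_rot: [0.703, -0.073, 0.073, -0.703]
ft_force: [1.0, -0.7, 0.2]
finger_gap: 0.997
```

Run:
```python
from h import *
go(609.5,334.4,30,-11.4)
s=observe();p,d=grab_frame("wrist");cv2.imwrite("pics/w1.png",p[:,:,::-1])
np.savez("w1.npz",p=p,d=d)
I=camera_info("wrist");Rt=Ro.from_quat(s['ee_rot']).as_matrix();T=I['T_tool_cam']
Rw=Rt@T[:3,:3];o=Rt@T[:3,3]+s['ee_pos'];R=Rw.T;t=-R@o
W=cloud(d,I['K'],R,t);Z=W[...,2]
print((d>0).mean())
m=(d>0)&(Z>.0115)&(Z<.1)
for b,c,st in blobs(m,W,60):
    zt=np.percentile(Z[b],95);P=W[b&(Z>zt-.004)];Q=W[b]
    print(c.round(),st[4],zt.round(4),np.round(cv2.minEnclosingCircle((P[:,:2]*1000).astype(np.float32))[0],1),cv2.minAreaRect((Q[:,:2]*1000).astype(np.float32)))
```

```text
clock 3.23 tcp [609.6 334.8 199.8] jaw yaw -11.80 gap 0.997 F [ 1.  -0.7  0.2] down [-3.e-04 -1.e-04 -1.e+00] q0,q5 [0.47 0.67]
 shift [ -0.  169.8  -0.4] norm 170 twist -0.40
0.9962239583333333
[296.  12.] 2200 0.0308 [626.5 519.1] ((636.7425537109375, 508.8592529296875), (23.239404678344727, 98.00926208496094), 79.59130096435547)
[323. 219.] 2591 0.0261 [610.9 331.4] ((610.9338989257812, 331.9425354003906), (56.71126174926758, 56.7181396484375), 78.34427642822266)
[182. 259.] 3556 0.0519 [469.4 322.7] ((468.4903869628906, 325.4377746582031), (59.857948303222656, 52.67099380493164), 27.703502655029297)
[366. 367.] 1431 0.0703 [625.1 174. ] ((624.626708984375, 170.93344116210938), (39.39684295654297, 51.35375213623047), 81.58549499511719)
[242. 378.] 1146 0.0457 [483.3 170.4] ((483.0022888183594, 170.184814453125), (18.956945419311523, 56.043487548828125), 29.536056518554688)
```

Call:
{"name": "carry_out", "arguments": {
  "plan": [
    {"fingers": 0, "linear": [0.001, 0.04, -0.0013], "twist": 0},
    {"fingers": 0, "linear": [0, 0.04, 0], "twist": 0},
    {"fingers": 0, "linear": [0, 0.04, 0], "twist": 0},
    {"fingers": 0, "linear": [0, 0.025, 0], "twist": 0},
    {"fingers": 0, "linear": [0, 0.015, 0], "twist": 0},
    {"fingers": 0, "linear": [0, 0.008, 0], "twist": 0},
    {"fingers": 0, "linear": [0, 0, 0], "twist": 0},
    {"fingers": 0, "linear": [0, 0, 0], "twist": 0}
  ]
}}

```text
clock: 4.28
ee_pos: [0.611, 0.3337, 0.033]
ee_rot: [-0.703, 0.071, -0.072, 0.704]
ft_force: [0.2, -0.3, -0.0]
finger_gap: 1.0
```

Call:
{"name": "carry_out", "arguments": {
  "plan": [
    {"fingers": 255, "linear": [0, 0, 0], "twist": 0},
    {"fingers": 255, "linear": [0, 0, 0], "twist": 0},
    {"fingers": 255, "linear": [0, 0, 0], "twist": 0},
    {"fingers": 255, "linear": [0, 0, 0], "twist": 0},
    {"fingers": 255, "linear": [0, 0, 0], "twist": 0},
    {"fingers": 255, "linear": [0, 0, 0], "twist": 0},
    {"fingers": 255, "linear": [0, 0, 0], "twist": 0},
    {"fingers": 255, "linear": [0, 0, 0], "twist": 0}
  ]
}}

```text
clock: 5.28
ee_pos: [0.6105, 0.3334, 0.032]
ee_rot: [-0.704, 0.071, -0.071, 0.704]
ft_force: [-0.8, -0.2, 3.6]
finger_gap: 0.625
```

Call:
{"name": "carry_out", "arguments": {
  "plan": [
    {"fingers": 255, "linear": [0, -0.004, 0], "twist": 0},
    {"fingers": 255, "linear": [0, -0.01, 0], "twist": 0},
    {"fingers": 255, "linear": [0, -0.03, 0], "twist": 0},
    {"fingers": 255, "linear": [0, -0.04, 0], "twist": 0},
    {"fingers": 255, "linear": [0, -0.04, 0], "twist": 0},
    {"fingers": 255, "linear": [0, 0, 0], "twist": 0}
  ]
}}

```text
clock: 6.02
ee_pos: [0.6121, 0.3343, 0.16]
ee_rot: [-0.702, 0.069, -0.073, 0.705]
ft_force: [0.0, -0.1, -1.2]
finger_gap: 0.625
```

Run:
```python
from h import *
go(556,-193.5,150,-11.4)
```

```text
clock 6.03 tcp [612.1 334.3 160. ] jaw yaw -11.55 gap 0.625 F [ 0.  -0.1 -1.2] down [ 0.0051  0.0026 -1.    ] q0,q5 [0.47 0.67]
 shift [  50.7    8.4 -528.4] norm 531 twist -0.15
```

Call:
{"name": "carry_out", "arguments": {
  "plan": [
    {"fingers": 255, "linear": [0.0041, 0, -0.022], "twist": 0},
    {"fingers": 255, "linear": [0.0041, 0, -0.044], "twist": 0},
    {"fingers": 255, "linear": [0.0041, 0, -0.044], "twist": 0},
    {"fingers": 255, "linear": [0.0041, 0, -0.044], "twist": 0},
    {"fingers": 255, "linear": [0.0041, 0, -0.044], "twist": 0},
    {"fingers": 255, "linear": [0.0041, 0, -0.044], "twist": 0},
    {"fingers": 255, "linear": [0.0041, 0, -0.044], "twist": 0},
    {"fingers": 255, "linear": [0.0041, 0, -0.044], "twist": 0},
    {"fingers": 255, "linear": [0.0041, 0, -0.044], "twist": 0},
    {"fingers": 255, "linear": [0.0041, 0, -0.044], "twist": 0},
    {"fingers": 255, "linear": [0.0041, 0, -0.044], "twist": 0},
    {"fingers": 255, "linear": [0.0041, 0, -0.044], "twist": 0},
    {"fingers": 255, "linear": [0, 0, -0.022], "twist": 0},
    {"fingers": 255, "linear": [0, 0, 0], "twist": 0},
    {"fingers": 255, "linear": [0, 0, 0], "twist": 0},
    {"fingers": 255, "linear": [0, 0, 0], "twist": 0}
  ]
}}

```text
clock: 8.02
ee_pos: [0.5529, -0.1928, 0.1558]
ee_rot: [-0.703, 0.071, -0.071, 0.704]
ft_force: [-1.1, 0.1, -0.8]
finger_gap: 0.628
```

```bash
cat >> h.py <<'E'
def wrist(name):
    s=observe();p,d=grab_frame("wrist");cv2.imwrite(f"pics/{name}.png",p[:,:,::-1])
    I=camera_info("wrist");Rt=Ro.from_quat(s['ee_rot']).as_matrix();T=I['T_tool_cam']
    R=(Rt@T[:3,:3]).T;o=Rt@T[:3,3]+s['ee_pos']
    W=cloud(d,I['K'],R,-R@o);W[d==0]=9
    return p,d,W
def top(name):
    p,d=grab_frame("top");cv2.imwrite(f"pics/{name}.png",p[:,:,::-1]);I=camera_info("top")
    W=cloud(d,I['K'],I['R'],I['t']);W[d==0]=9
    return p,d,W
def report(W,lo,hi,xr,yr,amin=60,band=.004):
    m=(W[...,2]>lo)&(W[...,2]<hi)&(W[...,0]>xr[0])&(W[...,0]<xr[1])&(W[...,1]>yr[0])&(W[...,1]<yr[1])
    for b,c,st in blobs(m,W,amin):
        zt=np.percentile(W[b][:,2],95);P=(W[b&(W[...,2]>zt-band)][:,:2]*1000).astype(np.float32)
        print(c.round(),st[4],"ztop",zt.round(4),"circ",np.round(cv2.minEnclosingCircle(P)[0],1),"mean",P.mean(0).round(1),"rect all",np.round(np.hstack(cv2.minAreaRect((W[b][:,:2]*1000).astype(np.float32))),1))
E
python3 - <<'E'
from h import *
go(556,-193.5,43,-11.4)
p,d,W=wrist("w2")
report(W,.066,.085,(.4,.75),(-.4,0))
E
```

```text
clock 8.03 tcp [ 552.9 -192.8  155.8] jaw yaw -11.49 gap 0.628 F [-1.1  0.1 -0.8] down [-2.e-04  2.e-04 -1.e+00] q0,q5 [-0.38 -0.17]
 shift [ 3.200e+00  1.128e+02 -1.000e-01] norm 113 twist -0.09
[328. 114.] 2570 ztop 0.0767 circ [ 575.2 -104.4] mean [ 575.3 -104. ] rect all [ 575.3 -104.3   39.    39.3   23.5]
[328. 367.] 1529 ztop 0.0767 circ [ 538.1 -291. ] mean [ 538.2 -289.2] rect all [ 538.4 -289.6   31.8   38.    77.9]
```

View pics/w2.png

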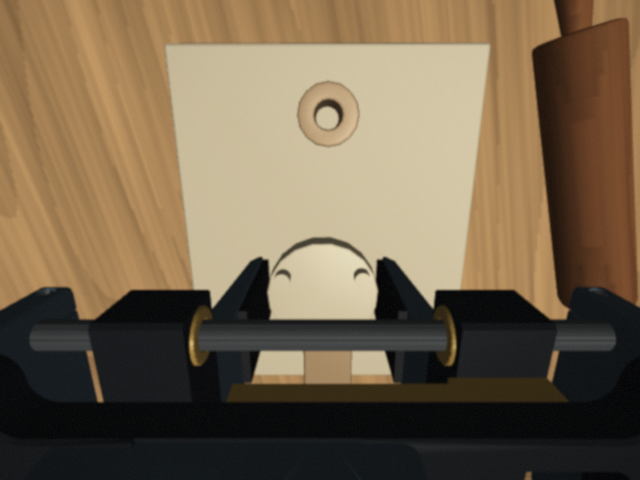

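Call:
{"name": "carry_out", "arguments": {
  "plan": [
    {"fingers": 255, "linear": [0.0038, 0.02, -0.0014], "twist": 0},
    {"fingers": 255, "linear": [0, 0.03, 0], "twist": 0},
    {"fingers": 255, "linear": [0, 0.03, 0], "twist": 0},
    {"fingers": 255, "linear": [0, 0.02, 0], "twist": 0},
    {"fingers": 255, "linear": [0, 0.01, 0], "twist": 0},
    {"fingers": 255, "linear": [0, 0, 0], "twist": 0},
    {"fingers": 255, "linear": [0, 0, 0], "twist": 0},
    {"fingers": 255, "linear": [0, 0, 0], "twist": 0}
  ]
}}

```text
clock: 9.07
ee_pos: [0.5568, -0.1961, 0.0468]
ee_rot: [0.704, -0.071, 0.072, -0.703]
ft_force: [0.8, 0.6, -1.1]
finger_gap: 0.625
```

Run:
```python
from h import *
go(556.3,-194.9,41,-11.4)
```

```text
clock 9.07 tcp [ 556.8 -196.1   46.8] jaw yaw -11.56 gap 0.625 F [ 0.8  0.6 -1.1] down [ 1.3e-03 -5.0e-04 -1.0e+00] q0,q5 [-0.38 -0.18]
 shift [-0.8  5.8  1.1] norm 6 twist -0.16
```

Call:
{"name": "carry_out", "arguments": {
  "plan": [
    {"fingers": 255, "linear": [-0.0005, 0.002, 0.001], "twist": 0},
    {"fingers": 255, "linear": [0, 0.001, 0], "twist": 0},
    {"fingers": 255, "linear": [0, 0.001, 0], "twist": 0},
    {"fingers": 255, "linear": [0, 0.001, 0], "twist": 0},
    {"fingers": 255, "linear": [0, 0, 0], "twist": 0}
  ]
}}

```text
clock: 9.7
ee_pos: [0.556, -0.1948, 0.041]
ee_rot: [-0.703, 0.071, -0.071, 0.704]
ft_force: [-0.8, 0.1, 2.5]
finger_gap: 0.622
```

Call:
{"name": "carry_out", "arguments": {
  "plan": [
    {"fingers": 255, "linear": [0, 0.0005, 0], "twist": 0},
    {"fingers": 255, "linear": [0, 0, 0], "twist": 0},
    {"fingers": 60, "linear": [0, 0, 0], "twist": 0},
    {"fingers": 0, "linear": [0, 0, 0], "twist": 0},
    {"fingers": 0, "linear": [0, 0, 0], "twist": 0},
    {"fingers": 0, "linear": [0, 0, 0], "twist": 0},
    {"fingers": 0, "linear": [0, 0, 0], "twist": 0},
    {"fingers": 0, "linear": [0, -0.02, 0], "twist": 0},
    {"fingers": 0, "linear": [0, -0.04, 0], "twist": 0},
    {"fingers": 0, "linear": [0, -0.05, 0], "twist": 0},
    {"fingers": 0, "linear": [0, 0, 0], "twist": 0},
    {"fingers": 0, "linear": [0, 0, 0], "twist": 0}
  ]
}}

```text
clock: 11.2
ee_pos: [0.5559, -0.1947, 0.1509]
ee_rot: [0.704, -0.071, 0.071, -0.703]
ft_force: [-0.1, -0.6, 0.4]
finger_gap: 1.0
```

Run:
```python
from h import *
go(468.5,325,150,-11.4)
p,d,W=wrist("w3")
report(W,.023,.085,(.43,.69),(-.35,-0.03))
```

```text
clock 11.20 tcp [ 555.9 -194.7  150.9] jaw yaw -11.55 gap 1.000 F [-0.1 -0.6  0.4] down [ 5.e-04 -2.e-04 -1.e+00] q0,q5 [-0.38 -0.17]
 shift [-189.7    0.7  491.7] norm 527 twist -0.15
[323. 111.] 2900 ztop 0.0766 circ [ 575.2 -104.2] mean [ 575.3 -104. ] rect all [ 575.3 -104.3   39.2   39.    45.5]
[323. 234.] 3642 ztop 0.0351 circ [ 556.6 -196.6] mean [ 556.7 -195.9] rect all [ 556.7 -196.3   57.2   56.9   27. ]
[324. 317.] 168 ztop 0.0297 circ [ 541.8 -272.7] mean [ 542.1 -272.2] rect all [ 542.  -272.2    2.5   37.    77.7]
[323. 368.] 1603 ztop 0.0767 circ [ 537.7 -290.5] mean [ 538.  -287.2] rect all [ 537.8 -291.    37.2   38.    78.2]
```

Call:
{"name": "carry_out", "arguments": {
  "plan": [
    {"fingers": 0, "linear": [-0.0172, 0, 0.0447], "twist": 0},
    {"fingers": 0, "linear": [-0.0172, 0, 0.0447], "twist": 0},
    {"fingers": 0, "linear": [-0.0172, 0, 0.0447], "twist": 0},
    {"fingers": 0, "linear": [-0.0172, 0, 0.0447], "twist": 0},
    {"fingers": 0, "linear": [-0.0172, 0, 0.0447], "twist": 0},
    {"fingers": 0, "linear": [-0.0172, 0, 0.0447], "twist": 0},
    {"fingers": 0, "linear": [-0.0172, 0, 0.0447], "twist": 0},
    {"fingers": 0, "linear": [-0.0172, 0, 0.0447], "twist": 0},
    {"fingers": 0, "linear": [-0.0172, 0, 0.0447], "twist": 0},
    {"fingers": 0, "linear": [-0.0172, 0, 0.0447], "twist": 0},
    {"fingers": 0, "linear": [-0.0172, 0, 0.0447], "twist": 0},
    {"fingers": 0, "linear": [0, 0, 0], "twist": 0},
    {"fingers": 0, "linear": [0, 0, 0], "twist": 0},
    {"fingers": 0, "linear": [0, 0, 0], "twist": 0}
  ]
}}

```text
clock: 13.0
ee_pos: [0.4691, 0.3237, 0.15]
ee_rot: [0.704, -0.072, 0.071, -0.703]
ft_force: [-0.3, -0.1, 0.2]
finger_gap: 1.001
```

Run:
```python
from h import *
go(469,324.6,37,-11.4)
p,d,W=wrist("w4")
report(W,.012,.12,(.43,.69),(0.1,.4))
```

```text
clock 13.00 tcp [469.1 323.7 150. ] jaw yaw -11.62 gap 1.001 F [-0.3 -0.1  0.2] down [-9.e-04 -6.e-04 -1.e+00] q0,q5 [0.56 0.77]
 shift [ -0.2 113.    0.9] norm 113 twist -0.22
[322. 239.] 5032 ztop 0.0521 circ [469.4 322.6] mean [469.6 323.3] rect all [469.5 322.8  59.   59.1  17.7]
[362. 370.] 830 ztop 0.0394 circ [474.5 185.8] mean [474.6 187.2] rect all [481.8 172.5  18.   52.1  30. ]
```

Call:
{"name": "carry_out", "arguments": {
  "plan": [
    {"fingers": 0, "linear": [0, 0.03, 0.0005], "twist": 0},
    {"fingers": 0, "linear": [0, 0.035, 0], "twist": 0},
    {"fingers": 0, "linear": [0, 0.03, 0], "twist": 0},
    {"fingers": 0, "linear": [0, 0.013, 0], "twist": 0},
    {"fingers": 0, "linear": [0, 0.004, 0], "twist": 0},
    {"fingers": 0, "linear": [0, 0, 0], "twist": 0},
    {"fingers": 0, "linear": [0, 0, 0], "twist": 0},
    {"fingers": 255, "linear": [0, 0, 0], "twist": 0},
    {"fingers": 255, "linear": [0, 0, 0], "twist": 0},
    {"fingers": 255, "linear": [0, 0, 0], "twist": 0},
    {"fingers": 255, "linear": [0, 0, 0], "twist": 0},
    {"fingers": 255, "linear": [0, 0, 0], "twist": 0},
    {"fingers": 255, "linear": [0, 0, 0], "twist": 0}
  ]
}}

```text
clock: 14.68
ee_pos: [0.4693, 0.3254, 0.0385]
ee_rot: [-0.704, 0.071, -0.071, 0.704]
ft_force: [-0.3, -0.2, 3.5]
finger_gap: 0.66
```

Run:
```python
from h import *
go(556,-194.8,150,-11.5)
```

```text
clock 14.68 tcp [469.3 325.4  38.5] jaw yaw -11.55 gap 0.660 F [-0.3 -0.2  3.5] down [-0.  0. -1.] q0,q5 [0.57 0.77]
 shift [ 189.2 -111.5 -492.2] norm 539 twist -0.05
```

Call:
{"name": "carry_out", "arguments": {
  "plan": [
    {"fingers": 255, "linear": [0, -0.004, 0], "twist": 0},
    {"fingers": 255, "linear": [0, -0.018, 0], "twist": 0},
    {"fingers": 255, "linear": [0, -0.03, 0], "twist": 0},
    {"fingers": 255, "linear": [0, -0.04, 0], "twist": 0},
    {"fingers": 255, "linear": [0, -0.02, 0], "twist": 0},
    {"fingers": 255, "linear": [0.0086, 0, -0.0223], "twist": 0},
    {"fingers": 255, "linear": [0.0172, 0, -0.0447], "twist": 0},
    {"fingers": 255, "linear": [0.0172, 0, -0.0447], "twist": 0},
    {"fingers": 255, "linear": [0.0172, 0, -0.0447], "twist": 0},
    {"fingers": 255, "linear": [0.0172, 0, -0.0447], "twist": 0},
    {"fingers": 255, "linear": [0.0172, 0, -0.0447], "twist": 0},
    {"fingers": 255, "linear": [0.0172, 0, -0.0447], "twist": 0},
    {"fingers": 255, "linear": [0.0172, 0, -0.0447], "twist": 0},
    {"fingers": 255, "linear": [0.0172, 0, -0.0447], "twist": 0},
    {"fingers": 255, "linear": [0.0172, 0, -0.0447], "twist": 0},
    {"fingers": 255, "linear": [0.0172, 0, -0.0447], "twist": 0},
    {"fingers": 255, "linear": [0.0086, 0, -0.0223], "twist": 0},
    {"fingers": 255, "linear": [0, 0, 0], "twist": 0},
    {"fingers": 255, "linear": [0, 0, 0], "twist": 0},
    {"fingers": 255, "linear": [0, 0, 0], "twist": 0}
  ]
}}

```text
clock: 17.18
ee_pos: [0.556, -0.1931, 0.1504]
ee_rot: [-0.703, 0.071, -0.071, 0.704]
ft_force: [0.3, 1.0, -2.3]
finger_gap: 0.667
```

Run:
```python
from h import *
go(556,-193.9,75,-11.5)
p,d,W=top("t2")
report(W,.11,.18,(.5,.62),(-.24,-.15),30)
```

```text
clock 17.18 tcp [ 556.  -193.1  150.4] jaw yaw -11.49 gap 0.667 F [ 0.3  1.  -2.3] down [-4.e-04  2.e-04 -1.e+00] q0,q5 [-0.37 -0.17]
 shift [ 0.2 75.4 -0.8] norm 75 twist 0.01
[480. 271.] 261 ztop 0.1634 circ [ 560.4 -169.4] mean [ 560.8 -166.6] rect all [ 562.  -170.9   16.1   43.2   67.1]
```

Call:
{"name": "carry_out", "arguments": {
  "plan": [
    {"fingers": 255, "linear": [0, 0.02, -0.0008], "twist": 0},
    {"fingers": 255, "linear": [0, 0.03, 0], "twist": 0},
    {"fingers": 255, "linear": [0, 0.02, 0], "twist": 0},
    {"fingers": 255, "linear": [0, 0.008, 0], "twist": 0},
    {"fingers": 255, "linear": [0, 0, 0], "twist": 0},
    {"fingers": 255, "linear": [0, 0, 0], "twist": 0},
    {"fingers": 255, "linear": [0, 0, 0], "twist": 0}
  ]
}}

```text
clock: 18.1
ee_pos: [0.5565, -0.1952, 0.0732]
ee_rot: [0.704, -0.071, 0.072, -0.703]
ft_force: [0.8, 1.0, -0.7]
finger_gap: 0.662
```

Run:
```python
from h import *
go(556,-193.9,67.5,-11.5)
```

```text
clock 18.10 tcp [ 556.5 -195.2   73.2] jaw yaw -11.56 gap 0.662 F [ 0.8  1.  -0.7] down [ 1.2e-03 -5.0e-04 -1.0e+00] q0,q5 [-0.38 -0.18]
 shift [-0.7  5.7  1.2] norm 6 twist -0.06
```

Call:
{"name": "carry_out", "arguments": {
  "plan": [
    {"fingers": 255, "linear": [0, 0.002, 0.0006], "twist": 0},
    {"fingers": 255, "linear": [0, 0.001, 0], "twist": 0},
    {"fingers": 255, "linear": [0, 0.001, 0], "twist": 0},
    {"fingers": 255, "linear": [0, 0, 0], "twist": 0},
    {"fingers": 255, "linear": [0, 0, 0], "twist": 0}
  ]
}}

```text
clock: 18.73
ee_pos: [0.5561, -0.1944, 0.0684]
ee_rot: [-0.703, 0.071, -0.071, 0.704]
ft_force: [-1.1, -0.0, -2.2]
finger_gap: 0.663
```

Call:
{"name": "carry_out", "arguments": {
  "plan": [
    {"fingers": 255, "linear": [0, 0.0007, 0.0005], "twist": 0},
    {"fingers": 255, "linear": [0, 0.0005, 0], "twist": 0},
    {"fingers": 255, "linear": [0, 0, 0], "twist": 0},
    {"fingers": 255, "linear": [0, 0, 0], "twist": 0}
  ]
}}

```text
clock: 19.23
ee_pos: [0.5563, -0.1939, 0.0675]
ee_rot: [-0.704, 0.071, -0.071, 0.704]
ft_force: [-1.9, 1.1, 5.6]
finger_gap: 0.661
```

Call:
{"name": "carry_out", "arguments": {
  "plan": [
    {"fingers": 120, "linear": [0, 0, 0], "twist": 0},
    {"fingers": 60, "linear": [0, 0, 0], "twist": 0},
    {"fingers": 0, "linear": [0, 0, 0], "twist": 0},
    {"fingers": 0, "linear": [0, 0, 0], "twist": 0},
    {"fingers": 0, "linear": [0, 0, 0], "twist": 0},
    {"fingers": 0, "linear": [0, 0, 0], "twist": 0},
    {"fingers": 0, "linear": [0, -0.02, 0], "twist": 0},
    {"fingers": 0, "linear": [0, -0.04, 0], "twist": 0},
    {"fingers": 0, "linear": [0, -0.04, 0], "twist": 0},
    {"fingers": 0, "linear": [0, 0, 0], "twist": 0},
    {"fingers": 0, "linear": [0, 0, 0], "twist": 0}
  ]
}}

```text
clock: 20.6
ee_pos: [0.556, -0.1939, 0.1676]
ee_rot: [0.704, -0.071, 0.071, -0.703]
ft_force: [-0.2, 0.5, -0.6]
finger_gap: 1.003
```

Run:
```python
from h import *
go(483,173,150,30)
p,d,W=wrist("w5")
report(W,.023,.095,(.43,.69),(-.35,-0.03))
print("setter");report(W,.023,.033,(.5,.6),(-.25,-0.15),5)
```

```text
clock 20.60 tcp [ 556.  -193.9  167.6] jaw yaw -11.56 gap 1.003 F [-0.2  0.5 -0.6] down [ 4.e-04 -1.e-04 -1.e+00] q0,q5 [-0.38 -0.17]
 shift [-145.1   17.5  344.8] norm 374 twist -41.56
[323. 114.] 2476 ztop 0.0766 circ [ 575.2 -104.4] mean [ 575.3 -104.1] rect all [ 575.2 -104.3   39.1   39.1   44.6]
[323. 244.] 5622 ztop 0.0811 circ [ 556.4 -196.7] mean [ 556.7 -195.6] rect all [ 556.5 -196.4   58.9   59.    35.6]
[323. 313.] 490 ztop 0.0443 circ [ 541.6 -273.3] mean [ 541.4 -272.1] rect all [ 541.5 -272.7    3.4   37.9   79.3]
[323. 364.] 1188 ztop 0.0767 circ [ 536.8 -296.2] mean [ 536.9 -295.7] rect all [ 537.1 -296.    25.9   37.9   77.7]
setter
[324. 201.] 87 ztop 0.0291 circ [ 562.4 -176.3] mean [ 562.8 -171. ] rect all [ 564.  -173.1    8.5   40.    72.6]
```

View pics/w5.png

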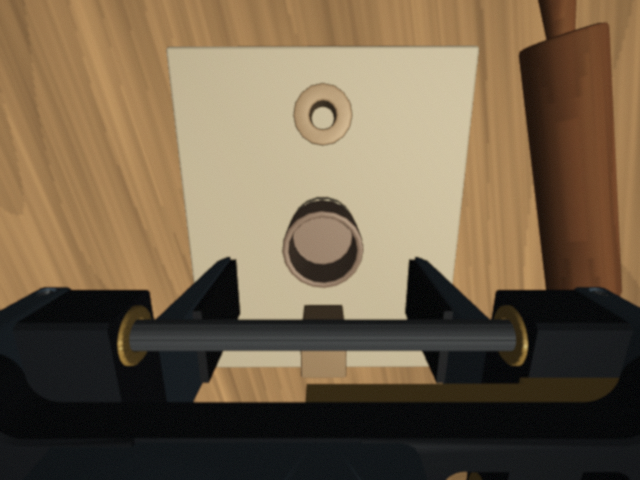

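Call:
{"name": "carry_out", "arguments": {
  "plan": [
    {"fingers": 0, "linear": [-0.0181, 0.002, 0.0431], "twist": 0},
    {"fingers": 0, "linear": [-0.0181, 0.002, 0.0431], "twist": 0},
    {"fingers": 0, "linear": [-0.0181, 0.002, 0.0431], "twist": 0},
    {"fingers": 0, "linear": [-0.0181, 0.002, 0.0431], "twist": 0},
    {"fingers": 0, "linear": [-0.0181, 0.002, 0.0431], "twist": 0},
    {"fingers": 0, "linear": [-0.0181, 0.002, 0.0431], "twist": 0},
    {"fingers": 0, "linear": [-0.0181, 0.002, 0.0431], "twist": 0},
    {"fingers": 0, "linear": [-0.0181, 0.002, 0.0431], "twist": 0},
    {"fingers": 0, "linear": [0, 0, 0], "twist": 9.8},
    {"fingers": 0, "linear": [0, 0, 0], "twist": 9.8},
    {"fingers": 0, "linear": [0, 0, 0], "twist": 9.8},
    {"fingers": 0, "linear": [0, 0, 0], "twist": 9.8},
    {"fingers": 0, "linear": [0, 0, 0], "twist": 9.7},
    {"fingers": 0, "linear": [0, 0, 0], "twist": 0},
    {"fingers": 0, "linear": [0, 0, 0], "twist": 0},
    {"fingers": 0, "linear": [0, 0, 0], "twist": 0}
  ]
}}

```text
clock: 22.65
ee_pos: [0.4833, 0.1729, 0.151]
ee_rot: [0.611, -0.355, 0.355, -0.611]
ft_force: [-0.4, -0.3, 0.3]
finger_gap: 1.004
```

Run:
```python
from h import *
go(482.5,172.5,30.5,-60.5)
p,d,W=wrist("w6")
report(W,.012,.12,(.43,.55),(0.1,.24))
report(W,.015,.026,(.43,.55),(0.1,.24),20)
report(W,.036,.055,(.43,.55),(0.1,.24),5)
```

```text
clock 22.65 tcp [483.3 172.9 151. ] jaw yaw -60.33 gap 1.004 F [-0.4 -0.3  0.3] down [-4.e-04 -1.e-04 -1.e+00] q0,q5 [0.3  1.35]
 shift [-1.000e-01  1.205e+02 -8.000e-01] norm 121 twist 0.17
[324. 233.] 1534 ztop 0.0486 circ [482.6 170.2] mean [483.3 170.1] rect all [482.6 170.1  17.8  56.   29.8]
[324. 232.] 943 ztop 0.0243 circ [482.8 170.2] mean [483.9 170.9] rect all [482.6 170.1  17.8  56.   29.8]
[303. 241.] 97 ztop 0.0532 circ [474.2 184.9] mean [474.5 184.9] rect all [475.2 184.7   5.7   7.7   1.2]
[324. 241.] 97 ztop 0.0527 circ [482.7 169.9] mean [482.9 170.3] rect all [483.5 170.7   5.9   8.1  29.8]
[345. 241.] 99 ztop 0.0531 circ [490.9 155.5] mean [491.1 155.6] rect all [491.6 156.1   5.7   7.8  48.3]
```

View pics/w6.png

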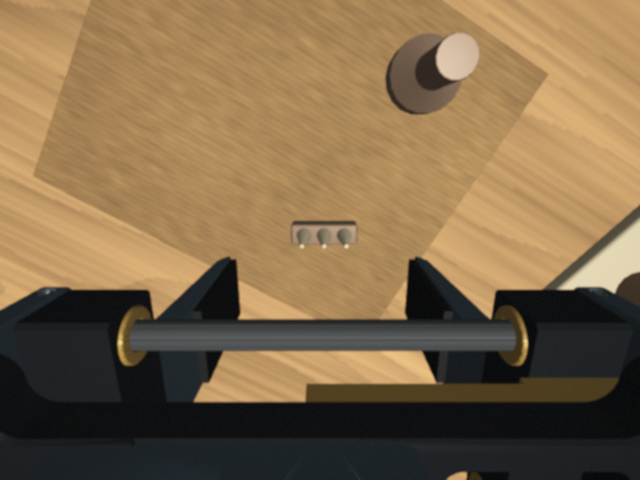

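Call:
{"name": "carry_out", "arguments": {
  "plan": [
    {"fingers": 0, "linear": [0.0019, 0.03, -0.0019], "twist": 0},
    {"fingers": 0, "linear": [0, 0.04, 0], "twist": 0},
    {"fingers": 0, "linear": [0, 0.03, 0], "twist": 0},
    {"fingers": 0, "linear": [0, 0.014, 0], "twist": 0},
    {"fingers": 0, "linear": [0, 0.005, 0], "twist": 0},
    {"fingers": 0, "linear": [0, 0, 0], "twist": 0},
    {"fingers": 0, "linear": [0, 0, 0], "twist": 0},
    {"fingers": 0, "linear": [0, 0, 0], "twist": 0}
  ]
}}

```text
clock: 23.7
ee_pos: [0.4831, 0.1704, 0.0329]
ee_rot: [-0.611, 0.356, -0.356, 0.611]
ft_force: [-1.3, -0.8, 0.0]
finger_gap: 1.003
```

Run:
```python
from h import *
go(482.6,170.3,30.5,-60.2)
```

```text
clock 23.70 tcp [483.1 170.4  32.9] jaw yaw -60.45 gap 1.003 F [-1.3 -0.8  0. ] down [ 1.1e-03  3.0e-04 -1.0e+00] q0,q5 [0.29 1.35]
 shift [-0.1  2.4 -0.5] norm 2 twist -0.25
```

Close, lift.

Call:
{"name": "carry_out", "arguments": {
  "plan": [
    {"fingers": 0, "linear": [0, 0.0007, -0.0003], "twist": 0},
    {"fingers": 255, "linear": [0, 0, 0], "twist": 0},
    {"fingers": 255, "linear": [0, 0, 0], "twist": 0},
    {"fingers": 255, "linear": [0, 0, 0], "twist": 0},
    {"fingers": 255, "linear": [0, 0, 0], "twist": 0},
    {"fingers": 255, "linear": [0, 0, 0], "twist": 0},
    {"fingers": 255, "linear": [0, 0, 0], "twist": 0},
    {"fingers": 255, "linear": [0, 0, 0], "twist": 0}
  ]
}}

```text
clock: 24.7
ee_pos: [0.4824, 0.1702, 0.0315]
ee_rot: [0.611, -0.356, 0.356, -0.611]
ft_force: [0.2, -0.3, -0.2]
finger_gap: 0.607
```

Run:
```python
from h import *
go(517.4,-92.7,130,-101.4)
```

```text
clock 24.70 tcp [482.4 170.2  31.5] jaw yaw -60.46 gap 0.607 F [ 0.2 -0.3 -0.2] down [-0.  0. -1.] q0,q5 [0.29 1.35]
 shift [245.9 -98.5 -99.2] norm 283 twist 40.94
```

Call:
{"name": "carry_out", "arguments": {
  "plan": [
    {"fingers": 255, "linear": [0, -0.004, 0], "twist": 0},
    {"fingers": 255, "linear": [0, -0.02, 0], "twist": 0},
    {"fingers": 255, "linear": [0, -0.04, 0], "twist": 0},
    {"fingers": 255, "linear": [0, -0.035, 0], "twist": 0},
    {"fingers": 255, "linear": [0.0205, 0, -0.0083], "twist": 0},
    {"fingers": 255, "linear": [0.041, 0, -0.0165], "twist": 0},
    {"fingers": 255, "linear": [0.041, 0, -0.0165], "twist": 0},
    {"fingers": 255, "linear": [0.041, 0, -0.0165], "twist": 0},
    {"fingers": 255, "linear": [0.041, 0, -0.0165], "twist": 0},
    {"fingers": 255, "linear": [0.041, 0, -0.0165], "twist": 0},
    {"fingers": 255, "linear": [0.0205, 0, -0.0083], "twist": 0},
    {"fingers": 255, "linear": [0, 0, 0], "twist": 8.2},
    {"fingers": 255, "linear": [0, 0, 0], "twist": 8.2},
    {"fingers": 255, "linear": [0, 0, 0], "twist": 8.2},
    {"fingers": 255, "linear": [0, 0, 0], "twist": 8.2},
    {"fingers": 255, "linear": [0, 0, 0], "twist": 8.1},
    {"fingers": 255, "linear": [0, 0, 0], "twist": 0},
    {"fingers": 255, "linear": [0, 0, 0], "twist": 0},
    {"fingers": 255, "linear": [0, 0, 0], "twist": 0}
  ]
}}

```text
clock: 27.08
ee_pos: [0.5175, -0.0927, 0.1306]
ee_rot: [0.449, -0.547, 0.547, -0.449]
ft_force: [0.6, 0.6, -0.3]
finger_gap: 0.611
```

Run:
```python
from h import *
go(517.4,-92.7,43,-101.4)
p,d,W=wrist("w7")
report(W,.066,.09,(.4,.75),(-.4,0))
report(W,.10,.16,(.48,.56),(-.15,-.05),20)
```

```text
clock 27.07 tcp [517.5 -92.7 130.6] jaw yaw -101.25 gap 0.611 F [ 0.6  0.6 -0.3] down [ 0. -0. -1.] q0,q5 [-0.22  1.55]
 shift [ 0.  87.6 -0.1] norm 88 twist 0.15
[485. 171.] 4368 ztop 0.0814 circ [ 556.1 -196.4] mean [ 557.4 -196.9] rect all [ 556.1 -196.3   59.5   59.    35. ]
[322. 171.] 2842 ztop 0.0766 circ [ 574.9 -104.3] mean [ 575.5 -104.3] rect all [ 574.9 -104.3   39.1   39.    21.9]
[619. 173.] 2572 ztop 0.0767 circ [ 539.2 -282.3] mean [ 538.8 -278.9] rect all [ 539.4 -281.2   22.7   37.6   80.4]
[322. 292.] 8256 ztop 0.1555 circ [534.4 -96.4] mean [533.3 -96.3] rect all [518.8 -93.4  80.5  34.8  79. ]
[257. 359.] 96 ztop 0.1598 circ [512.7 -63.6] mean [512.7 -63.7] rect all [ 5.123e+02 -6.360e+01  5.000e-01  1.080e+01  7.870e+01]
[388. 359.] 92 ztop 0.1597 circ [ 501.8 -118.3] mean [ 501.7 -118.2] rect all [ 501.6 -118.2    0.6   10.9   81.2]
```

View pics/w7.png

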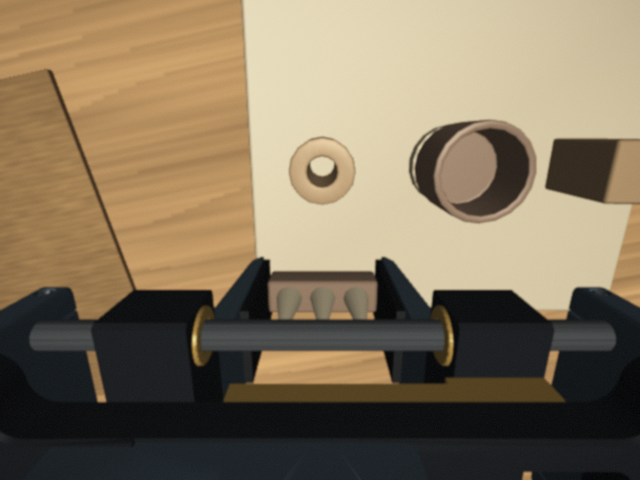

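Call:
{"name": "carry_out", "arguments": {
  "plan": [
    {"fingers": 255, "linear": [0, 0.02, 0], "twist": 0},
    {"fingers": 255, "linear": [0, 0.03, 0], "twist": 0},
    {"fingers": 255, "linear": [0, 0.023, 0], "twist": 0},
    {"fingers": 255, "linear": [0, 0.008, 0], "twist": 0},
    {"fingers": 255, "linear": [0, 0.003, 0], "twist": 0},
    {"fingers": 255, "linear": [0, 0, 0], "twist": 0},
    {"fingers": 255, "linear": [0, 0, 0], "twist": 0},
    {"fingers": 255, "linear": [0, 0, 0], "twist": 0}
  ]
}}

```text
clock: 28.12
ee_pos: [0.5178, -0.0928, 0.047]
ee_rot: [0.448, -0.547, 0.547, -0.448]
ft_force: [0.2, 0.2, -1.2]
finger_gap: 0.611
```

Run:
```python
from h import *
go(517.4,-92.7,40.5,-101.4)
```

```text
clock 28.12 tcp [517.8 -92.8  47. ] jaw yaw -101.35 gap 0.611 F [ 0.2  0.2 -1.2] down [ 8.e-04 -2.e-04 -1.e+00] q0,q5 [-0.22  1.55]
 shift [ 0.   6.5 -0.4] norm 7 twist 0.05
```

Call:
{"name": "carry_out", "arguments": {
  "plan": [
    {"fingers": 255, "linear": [0, 0.002, 0], "twist": 0},
    {"fingers": 255, "linear": [0, 0.001, 0], "twist": 0},
    {"fingers": 255, "linear": [0, 0.001, 0], "twist": 0},
    {"fingers": 255, "linear": [0, 0.001, 0], "twist": 0},
    {"fingers": 255, "linear": [0, 0, 0], "twist": 0},
    {"fingers": 255, "linear": [0, 0, 0], "twist": 0}
  ]
}}

```text
clock: 28.88
ee_pos: [0.5175, -0.0927, 0.0415]
ee_rot: [-0.448, 0.547, -0.547, 0.448]
ft_force: [-0.1, 0.2, -0.5]
finger_gap: 0.609
```

Call:
{"name": "carry_out", "arguments": {
  "plan": [
    {"fingers": 255, "linear": [0, 0.0008, 0], "twist": 0},
    {"fingers": 255, "linear": [0, 0.0005, 0], "twist": 0},
    {"fingers": 255, "linear": [0, 0, 0], "twist": 0},
    {"fingers": 255, "linear": [0, 0, 0], "twist": 0}
  ]
}}

```text
clock: 29.38
ee_pos: [0.5176, -0.0927, 0.0405]
ee_rot: [-0.448, 0.547, -0.547, 0.448]
ft_force: [-3.4, 0.8, 6.9]
finger_gap: 0.612
```

Call:
{"name": "carry_out", "arguments": {
  "plan": [
    {"fingers": 120, "linear": [0, 0, 0], "twist": 0},
    {"fingers": 60, "linear": [0, 0, 0], "twist": 0},
    {"fingers": 0, "linear": [0, 0, 0], "twist": 0},
    {"fingers": 0, "linear": [0, 0, 0], "twist": 0},
    {"fingers": 0, "linear": [0, 0, 0], "twist": 0},
    {"fingers": 0, "linear": [0, 0, 0], "twist": 0},
    {"fingers": 0, "linear": [0, -0.02, 0], "twist": 0},
    {"fingers": 0, "linear": [0, -0.04, 0], "twist": 0},
    {"fingers": 0, "linear": [0, -0.05, 0], "twist": 0},
    {"fingers": 0, "linear": [0, -0.03, 0], "twist": 0},
    {"fingers": 0, "linear": [0, 0, 0], "twist": 0},
    {"fingers": 0, "linear": [0, 0, 0], "twist": 0}
  ]
}}

```text
clock: 30.88
ee_pos: [0.5171, -0.0926, 0.1795]
ee_rot: [-0.448, 0.547, -0.547, 0.448]
ft_force: [-0.0, -0.8, -0.1]
finger_gap: 1.003
```

Run:
```python
from h import *
go(624,169,180,-101.4)
p,d,W=wrist("w8")
report(W,.02,.09,(.4,.75),(-.4,0))
```

```text
clock 30.88 tcp [517.1 -92.6 179.5] jaw yaw -101.36 gap 1.003 F [-0.  -0.8 -0.1] down [-8.e-04  2.e-04 -1.e+00] q0,q5 [-0.22  1.55]
 shift [-277.5   -0.5   53.3] norm 283 twist 0.04
[447. 162.] 6542 ztop 0.0811 circ [ 556.  -196.4] mean [ 557.1 -197. ] rect all [ 556.  -196.2   59.3   59.    53.5]
[322. 164.] 2051 ztop 0.0767 circ [ 574.8 -104.4] mean [ 575.2 -104.4] rect all [ 574.8 -104.2   39.2   38.9   24.3]
[563. 162.] 4714 ztop 0.0766 circ [ 537.5 -290.2] mean [ 538.2 -289.2] rect all [ 537.4 -290.1   39.9   38.1   78.9]
[323. 225.] 1365 ztop 0.0567 circ [517.8 -93.3] mean [518.5 -93.3] rect all [517.6 -93.3  55.4  18.1  78.5]
```

Call:
{"name": "carry_out", "arguments": {
  "plan": [
    {"fingers": 0, "linear": [-0.0463, 0, 0.0089], "twist": 0},
    {"fingers": 0, "linear": [-0.0463, 0, 0.0089], "twist": 0},
    {"fingers": 0, "linear": [-0.0463, 0, 0.0089], "twist": 0},
    {"fingers": 0, "linear": [-0.0463, 0, 0.0089], "twist": 0},
    {"fingers": 0, "linear": [-0.0463, 0, 0.0089], "twist": 0},
    {"fingers": 0, "linear": [-0.0463, 0, 0.0089], "twist": 0},
    {"fingers": 0, "linear": [0, 0, 0], "twist": 0},
    {"fingers": 0, "linear": [0, 0, 0], "twist": 0},
    {"fingers": 0, "linear": [0, 0, 0], "twist": 0}
  ]
}}

```text
clock: 32.05
ee_pos: [0.624, 0.1681, 0.1797]
ee_rot: [-0.448, 0.547, -0.547, 0.447]
ft_force: [0.6, -0.5, -0.4]
finger_gap: 0.999
```

Run:
```python
from h import *
go(624,169,80,-101.4)
p,d,W=wrist("w9")
report(W,.085,.11,(.57,.68),(0.1,.24),20,.01)
report(W,.012,.045,(.57,.68),(0.1,.24),20,.03)
```

```text
clock 32.05 tcp [624.  168.1 179.7] jaw yaw -101.41 gap 0.999 F [ 0.6 -0.5 -0.4] down [-1.1e-03 -3.0e-04 -1.0e+00] q0,q5 [0.23 2.  ]
 shift [-0.9 99.7 -0.1] norm 100 twist -0.01
[322. 249.] 934 ztop 0.0976 circ [623.6 168.4] mean [624.8 168.1] rect all [623.9 168.3  23.7  23.7  23. ]
[322. 217.] 940 ztop 0.0445 circ [623.6 168.1] mean [634.5 166.2] rect all [626.5 167.4  51.1  45.2  76.3]
```

Call:
{"name": "carry_out", "arguments": {
  "plan": [
    {"fingers": 0, "linear": [0, 0.03, -0.0002], "twist": 0},
    {"fingers": 0, "linear": [0, 0.035, 0], "twist": 0},
    {"fingers": 0, "linear": [0, 0.022, 0], "twist": 0},
    {"fingers": 0, "linear": [0, 0.01, 0], "twist": 0},
    {"fingers": 0, "linear": [0, 0, 0], "twist": 0},
    {"fingers": 0, "linear": [0, 0, 0], "twist": 0},
    {"fingers": 0, "linear": [0, 0, 0], "twist": 0},
    {"fingers": 255, "linear": [0, 0, 0], "twist": 0},
    {"fingers": 255, "linear": [0, 0, 0], "twist": 0},
    {"fingers": 255, "linear": [0, 0, 0], "twist": 0},
    {"fingers": 255, "linear": [0, 0, 0], "twist": 0},
    {"fingers": 255, "linear": [0, 0, 0], "twist": 0},
    {"fingers": 255, "linear": [0, 0, 0], "twist": 0},
    {"fingers": 255, "linear": [0, 0, 0], "twist": 0},
    {"fingers": 255, "linear": [0, 0, 0], "twist": 0},
    {"fingers": 255, "linear": [0, 0, 0], "twist": 0},
    {"fingers": 255, "linear": [0, 0, 0], "twist": 0}
  ]
}}

```text
clock: 34.22
ee_pos: [0.6244, 0.1691, 0.0832]
ee_rot: [-0.448, 0.547, -0.547, 0.448]
ft_force: [0.3, 1.2, -1.4]
finger_gap: 0.247
```

Run:
```python
from h import *
go(610.9,-304.9,200,-101.4)
```

```text
clock 34.23 tcp [624.4 169.1  83.2] jaw yaw -101.36 gap 0.247 F [ 0.3  1.2 -1.4] down [-1.e-04 -0.e+00 -1.e+00] q0,q5 [0.23 2.  ]
 shift [ 467.4 -116.8   80.2] norm 488 twist 0.04
```

Call:
{"name": "carry_out", "arguments": {
  "plan": [
    {"fingers": 255, "linear": [0, -0.004, 0], "twist": 0},
    {"fingers": 255, "linear": [0, -0.02, 0], "twist": 0},
    {"fingers": 255, "linear": [0, -0.04, 0], "twist": 0},
    {"fingers": 255, "linear": [0, -0.04, 0], "twist": 0},
    {"fingers": 255, "linear": [0, -0.013, 0], "twist": 0},
    {"fingers": 255, "linear": [0.0214, 0, 0.0036], "twist": 0},
    {"fingers": 255, "linear": [0.0425, 0, 0.0073], "twist": 0},
    {"fingers": 255, "linear": [0.0425, 0, 0.0073], "twist": 0},
    {"fingers": 255, "linear": [0.0425, 0, 0.0073], "twist": 0},
    {"fingers": 255, "linear": [0.0425, 0, 0.0073], "twist": 0},
    {"fingers": 255, "linear": [0.0425, 0, 0.0073], "twist": 0},
    {"fingers": 255, "linear": [0.0425, 0, 0.0073], "twist": 0},
    {"fingers": 255, "linear": [0.0425, 0, 0.0073], "twist": 0},
    {"fingers": 255, "linear": [0.0425, 0, 0.0073], "twist": 0},
    {"fingers": 255, "linear": [0.0425, 0, 0.0073], "twist": 0},
    {"fingers": 255, "linear": [0.0425, 0, 0.0073], "twist": 0},
    {"fingers": 255, "linear": [0.0214, 0, 0.0036], "twist": 0},
    {"fingers": 255, "linear": [0, 0, 0], "twist": 0},
    {"fingers": 255, "linear": [0, 0, 0], "twist": 0},
    {"fingers": 255, "linear": [0, 0, 0], "twist": 0}
  ]
}}

```text
clock: 36.72
ee_pos: [0.6109, -0.3041, 0.2001]
ee_rot: [-0.448, 0.547, -0.547, 0.448]
ft_force: [0.0, 0.3, -2.1]
finger_gap: 0.25
```

Run:
```python
from h import *
go(611.2,-304.9,96,-101.4)
```

```text
clock 36.73 tcp [ 610.9 -304.1  200.1] jaw yaw -101.29 gap 0.250 F [ 0.   0.3 -2.1] down [-3.e-04  3.e-04 -1.e+00] q0,q5 [-0.5   1.27]
 shift [  0.7 104.1   0.5] norm 104 twist 0.11
```

Call:
{"name": "carry_out", "arguments": {
  "plan": [
    {"fingers": 255, "linear": [0.0006, 0.025, 0.0003], "twist": 0},
    {"fingers": 255, "linear": [0, 0.035, 0], "twist": 0},
    {"fingers": 255, "linear": [0, 0.025, 0], "twist": 0},
    {"fingers": 255, "linear": [0, 0.012, 0], "twist": 0},
    {"fingers": 255, "linear": [0, 0.006, 0], "twist": 0},
    {"fingers": 255, "linear": [0, 0, 0], "twist": 0},
    {"fingers": 255, "linear": [0, 0, 0], "twist": 0},
    {"fingers": 255, "linear": [0, 0, 0], "twist": 0}
  ]
}}

```text
clock: 37.72
ee_pos: [0.6114, -0.3061, 0.0979]
ee_rot: [0.448, -0.547, 0.547, -0.448]
ft_force: [-0.3, 0.2, -2.6]
finger_gap: 0.251
```

Run:
```python
from h import *
go(611.2,-304.9,92.2,-101.4)
```

```text
clock 37.73 tcp [ 611.4 -306.1   97.9] jaw yaw -101.36 gap 0.251 F [-0.3  0.2 -2.6] down [ 8.e-04 -5.e-04 -1.e+00] q0,q5 [-0.5   1.27]
 shift [-1.1  5.7 -0.4] norm 6 twist 0.04
```

Call:
{"name": "carry_out", "arguments": {
  "plan": [
    {"fingers": 255, "linear": [-0.0007, 0.002, 0], "twist": 0},
    {"fingers": 255, "linear": [0, 0.001, 0], "twist": 0},
    {"fingers": 255, "linear": [0, 0.001, 0], "twist": 0},
    {"fingers": 255, "linear": [0, 0.0005, 0], "twist": 0},
    {"fingers": 255, "linear": [0, 0, 0], "twist": 0},
    {"fingers": 255, "linear": [0, 0, 0], "twist": 0}
  ]
}}

```text
clock: 38.48
ee_pos: [0.6112, -0.3053, 0.0928]
ee_rot: [0.448, -0.547, 0.547, -0.448]
ft_force: [-0.4, 0.4, -2.6]
finger_gap: 0.247
```

Call:
{"name": "carry_out", "arguments": {
  "plan": [
    {"fingers": 255, "linear": [0, 0.0006, 0], "twist": 0},
    {"fingers": 255, "linear": [0, 0.0006, 0], "twist": 0},
    {"fingers": 255, "linear": [0, 0, 0], "twist": 0},
    {"fingers": 255, "linear": [0, 0, 0], "twist": 0}
  ]
}}

```text
clock: 38.98
ee_pos: [0.6114, -0.3054, 0.0921]
ee_rot: [0.448, -0.547, 0.547, -0.448]
ft_force: [-2.4, 0.5, 6.7]
finger_gap: 0.246
```

Call:
{"name": "carry_out", "arguments": {
  "plan": [
    {"fingers": 200, "linear": [0, 0, 0], "twist": 0},
    {"fingers": 150, "linear": [0, 0, 0], "twist": 0},
    {"fingers": 80, "linear": [0, 0, 0], "twist": 0},
    {"fingers": 0, "linear": [0, 0, 0], "twist": 0},
    {"fingers": 0, "linear": [0, 0, 0], "twist": 0},
    {"fingers": 0, "linear": [0, 0, 0], "twist": 0},
    {"fingers": 0, "linear": [0, 0, 0], "twist": 0},
    {"fingers": 0, "linear": [0, -0.02, 0], "twist": 0},
    {"fingers": 0, "linear": [0, -0.04, 0], "twist": 0},
    {"fingers": 0, "linear": [0, -0.05, 0], "twist": 0},
    {"fingers": 0, "linear": [0, -0.04, 0], "twist": 0},
    {"fingers": 0, "linear": [0, 0, 0], "twist": 0},
    {"fingers": 0, "linear": [0, 0, 0], "twist": 0}
  ]
}}

```text
clock: 40.6
ee_pos: [0.611, -0.3051, 0.2419]
ee_rot: [0.448, -0.547, 0.547, -0.448]
ft_force: [-1.4, -0.5, -0.9]
finger_gap: 1.004
```

Run:
```python
from h import *
go(400,-550,240)
p,d,W=wrist("w10")
report(W,.02,.12,(.4,.72),(-.4,0))
report(W,.097,.12,(.55,.7),(-.36,-.25),20)
```

```text
clock 40.60 tcp [ 611.  -305.1  241.9] jaw yaw -101.36 gap 1.004 F [-1.4 -0.5 -0.9] down [ 2.e-04 -1.e-04 -1.e+00] q0,q5 [-0.5   1.27]
 shift [ 281.6    1.9 -158.6] norm 323 
[323. 215.] 2079 ztop 0.1062 circ [ 610.6 -305.9] mean [ 610.9 -306. ] rect all [ 612.8 -306.1   50.5   46.7   79.1]
[248. 279.] 1482 ztop 0.0809 circ [ 553.4 -209.9] mean [ 552.8 -218.7] rect all [ 558.9 -207.6   59.1   38.2   15. ]
[151. 278.] 1524 ztop 0.0759 circ [ 576.3 -105.5] mean [ 583.6 -110.3] rect all [ 580.1 -107.5   40.5   28.4   61.5]
[322. 284.] 1893 ztop 0.0765 circ [ 537.6 -290.8] mean [ 538.7 -290.9] rect all [ 538.1 -290.9   38.    37.6   78.5]
[323. 229.] 612 ztop 0.1067 circ [ 610.6 -305.9] mean [ 610.9 -306. ] rect all [ 610.7 -306.1   22.7   23.4   79.7]
```

Call:
{"name": "carry_out", "arguments": {
  "plan": [
    {"fingers": 0, "linear": [0.04, 0, -0.0226], "twist": 0},
    {"fingers": 0, "linear": [0.04, 0, -0.0226], "twist": 0},
    {"fingers": 0, "linear": [0.04, 0, -0.0226], "twist": 0},
    {"fingers": 0, "linear": [0.04, 0, -0.0226], "twist": 0},
    {"fingers": 0, "linear": [0.04, 0, -0.0226], "twist": 0},
    {"fingers": 0, "linear": [0.04, 0, -0.0226], "twist": 0},
    {"fingers": 0, "linear": [0.04, 0, -0.0226], "twist": 0},
    {"fingers": 0, "linear": [0, 0, 0], "twist": 0},
    {"fingers": 0, "linear": [0, 0, 0], "twist": 0}
  ]
}}

```text
clock: 41.78
ee_pos: [0.4009, -0.548, 0.2405]
ee_rot: [-0.448, 0.548, -0.547, 0.448]
ft_force: [0.5, 0.5, 0.4]
finger_gap: 0.999
```

Run:
```python
from h import *
p,d,W=top("t9")
report(W,.02,.12,(.4,.715),(-.4,0.04))
q,_=grab_frame("scene")
cv2.imwrite("pics/f.png",np.hstack([cv2.resize(p[150:420,340:620],(400,386)),cv2.resize(q[180:420,60:310],(402,386))])[:,:,::-1])
a=np.load("top0.npz")['p'].astype(int)
print("bystanders diff",[np.abs(a[s]-p[s]).mean().round(2) for s in (np.s_[130:185,355:590],np.s_[140:205,165:310])])
```

```text
[548. 249.] 992 ztop 0.1047 circ [ 610.8 -301.3] mean [ 610.3 -301.3] rect all [ 609.1 -298.7   51.6   46.9   25.2]
[424. 269.] 625 ztop 0.0764 circ [ 574.8 -100.3] mean [ 574.6 -100.3] rect all [ 574.5 -100.    39.1   38.8   87.7]
[483. 281.] 1432 ztop 0.0803 circ [ 556.1 -192.6] mean [ 556.  -191.8] rect all [ 555.9 -192.3   59.    59.4   17. ]
[541. 293.] 923 ztop 0.0764 circ [ 537.9 -286. ] mean [ 537.7 -285.8] rect all [ 537.5 -285.9   40.1   39.    78.8]
[415. 306.] 404 ztop 0.0552 circ [517.3 -88.8] mean [517.4 -88.8] rect all [517.7 -89.2  55.9  18.6  79.1]
bystanders diff [np.float64(2.26), np.float64(2.16)]
```

View pics/f.png

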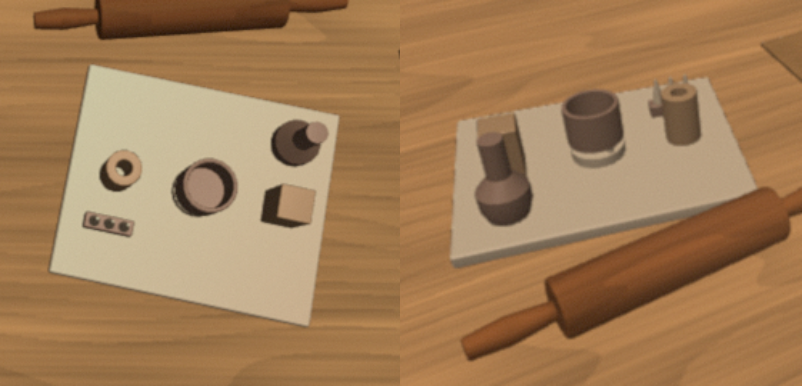

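The picture shows everything upright. The pot is on its setter at about (206,187), the vase is behind the square post at (300,140), and the cone pack is in front of the round post at (108,222). The top camera agrees with the wrist camera on relative positions, so I'm handing the job in.

```bash
python3 -c "
from workcell import *
print(close_job())"
```

```text
the job is handed in; nothing more can be done
None
```

The kiln shelf is loaded and the job is handed in at about 42 s of the 128 s allowed. I set the setter midway between the posts, then put the pot on its pins, the cone pack in front of the round post, and the vase behind the square post. Each piece was lowered until the wrist force showed light contact, under 10 N, before I opened the fingers.

**Last checks:**
- **Setter and pot:** the pot is within about 1 mm of the midpoint between the posts. The wrist camera put it within about 0.3 mm of where it had seen the setter.
- **Vase:** its belly is about 30 mm behind the square post and less than 1 mm off to the side.
- **Cone pack:** it is about 29–30 mm in front of the round post. Its row is parallel to the shelf's front edge to within about 0.5°.
- **Upright and clear:** the final pictures show everything upright, with the gripper open and well away from the pieces.
- **Bystanders:** the rolling pin, heart cutter and rubber ring show no change in the top view beyond slight brightness differences. I compared pixels only and did not measure their positions again.

**Disagreement:** the top and wrist cameras differ by a steady 3–4 mm in world y. Both give the same relative positions on the shelf to about 1 mm.

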